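# Find the hidden release and open the radio's battery cover

### The job

The workshop radio lies on its face, and one of the four look-alike flush pads on its back is the hidden release of the battery cover; the other three are dummies. Feel across the pads with the fingertips and press each until one sinks and the cover springs ajar, then push the cover by its raised step fully open, away from the pads to its end stop, and come away. Only touch, press and push: leave the things lying about where they are.

Things in the scene. Friction and masses are not known exactly. Their poses are not given: they have to be found in the camera images.
- radio: workshop radio lying on its face, fixed to the spot: a box 300 mm (its x) x 220 mm (its y) x 100 mm high, with its flat back panel up, at 100 mm above the bench. Origin under its centre, on the bench. Its x axis points from the pads to the battery cover, roughly away from the robot; y to the left, z up. A folded aerial (6 mm thick) lies on the panel along its left edge at y = +98 mm
- pad1 (a point): centre of the top face of the pad that is in the near row, left (seen from the robot). The four pads look the same: square, 50 x 50 mm, flush in the panel (1 mm below it), with the radio's axes. Three are dummies fixed solid; one, not known beforehand, is the release, which sinks when pressed
- pad2 (a point): centre of the top face of the pad that is in the near row, right (seen from the robot). The four pads look the same: square, 50 x 50 mm, flush in the panel (1 mm below it), with the radio's axes. Three are dummies fixed solid; one, not known beforehand, is the release, which sinks when pressed
- pad3 (a point): centre of the top face of the pad that is in the far row (next to the cover), left (seen from the robot). The four pads look the same: square, 50 x 50 mm, flush in the panel (1 mm below it), with the radio's axes. Three are dummies fixed solid; one, not known beforehand, is the release, which sinks when pressed
- pad4 (a point): centre of the top face of the pad that is in the far row (next to the cover), right (seen from the robot). The four pads look the same: square, 50 x 50 mm, flush in the panel (1 mm below it), with the radio's axes. Three are dummies fixed solid; one, not known beforehand, is the release, which sinks when pressed
- release (a joint): how far the release pad is pressed in, m: 0 at rest, 0.006 fully in. A spring holds it up: 2 N to start it, 5 N fully in. The cover is let go at about 0.003, and the pad springs back when left
- cover (a joint): how far the battery cover has slid open along the radio's +x axis, m: 0 shut and latched, about 0.018 ajar after the release is pressed (a spring throws it there), 0.060 fully open at its end stop. Once ajar it slides with about 1 to 2 N and stays where it is left. The cover is a plate 90 mm (x) x 112 mm (y) on the panel, its top 4.5 mm above the panel, between two rails 6 mm high
- step (a point): middle of the upright face, which looks to the radio's -x (to the pads), of the raised step along the cover's near edge; the point moves with the cover. The step is 70 mm long along y and falls away in three stairs over 21 mm towards +x. The face goes from the panel up to 14.5 mm above it, and this point lies 9.5 mm above the panel. Nothing stands in front of the face: fingertips set down there on the bare panel can push it to +x
- spare_pack: loose spare battery pack, 80 x 55 x 47 mm, origin under its centre; bystander, leave where it is
- jar: loose jar, 56 mm across, 85 mm tall, origin under its centre; bystander, leave where it is
- screw_tin: small loose aluminium tin, 30 mm across, 22 mm tall, standing on the radio's back beside the cover, outside the right rail; origin under its centre; bystander, leave where it is
- screwdriver: loose screwdriver lying on the bench beside the radio; bystander, leave where it is
- tape_roll: loose roll of tape lying flat, 80 mm across, 24 mm tall, origin under its centre; bystander, leave where it is
- mug: loose white mug, 74 mm across, 85 mm tall, origin under its centre; bystander, leave where it is

How it is judged:
By the outcome, as a careful person would: the job done as asked, in the order asked, and still so for the second after the job is handed in, with the robot touching nothing.
It also fails if it takes over 51 s, if anything falls off the work surface, if the arm or the gripper's body presses on something with over 40 N, if the wrist force passes 120 N, or if a joint passes its speed limit or range.

### The arm

A 6-joint arm with a two-finger parallel gripper is mounted at the origin on the work surface. World frame = base frame: x ahead of the robot, y to its left, z up, the work surface at z = 0. Lengths are in mm, angles in rad, forces in N, time in s.
With the tool pointing down it reaches from about 300 to 775 mm from the base axis. Payload 14.6 kg.
Tool frame: the origin (TCP) lies midway between the tips of the shut fingers; the grasp point (between the pads) lies grasp_offset behind it (grasp_offset is the distance from the TCP to the grasp point, in mm); z points along the fingers, y is the line along which they close (so a half turn about z gives the same grasp; the last joint's range is limited). The gripper opens to 94 mm and grips with 3 to 60 N. Pads are 16 mm wide; open, the fingers measure 119 mm over their backs; the gripper's body (75 mm by 177 mm) begins 78 mm behind the grasp point.
Start: joints at [1.045, 0.3, 1.521, -0, 1.321, -0.067], TCP at [243.576, 493.113, 205.446] pointing down, gripper open.
Joint ranges: [-3.03, 3.03], [-0.79, 2.21], [0.23, 2.52], [-1.04, 4.18], [0, 3.07], [-2.55, 2.55]. Speed limits (rad/s): [2.22, 2.22, 2.57, 3.14, 3.14, 3.14].

### API

Orientations are given as [roll, pitch, yaw] about the fixed x, y, z axes, in that order (R = Rz(yaw) Ry(pitch) Rx(roll)).
In Python, from cell import * gives the robot as it stands. The module is installed in compiled form; this text tells all that it offers.
- The arm moves only by the shell command python3 -m jog 'ROWS' [FORCE]. ROWS is JSON, a list of rows, each a list of 3 entries, a list of its own where there are three numbers: the finger opening in mm, from 0 to 94, then the shift along the tool's x, y, z in units of 50 mm (1.0 is 50 mm), then the turn about the tool's z in units of 180 degrees (1.0 is 180 degrees). In form: [[fingers, [dx, dy, dz], twist], ...]. A call has 1 to 20 rows; each row shifts and turns the commanded pose from where the row before left it, along the tool's axes as they then stand; what a row does not reach is not made up. A row lasts 1/10 s, in which the tool goes at most 50 mm and 8.59 degrees, less where a joint would pass 70% of its speed; a pose out of reach is approached as far as the arm can. A call with a number of a shift or a turn outside -1 to 1 is refused whole. A call with a gripper value outside its range is refused whole. The fingers move at their own pace and stop on an object; FORCE is the grip in N (left out, the last holds). Time passes only in rows, so rows that do not move let the fingers close. It gives the time, the measured TCP pose, the force, the opening and the grip force at its end, in the units of the state.
- read_state(): the state, without advancing time (a new reading comes with each control period).
- camera(name): name is "scene" or "top" or "wrist"; returns the picture (384x512x3 uint8, red, green, blue); there is no depth.
- calibration(name): a dict with "mtx" (3x3 intrinsics, pixels), "cam_to_world" (4x4, takes a point from camera to world coordinates); the wrist camera has in their place "hand_eye" (4x4, takes a point from camera to tool coordinates, whose origin is the TCP and whose axes are the flange's). Camera axes: x right, y down, z forward; pixel columns grow to the right and rows downward; lengths in mm; the calibration is good to about 2 mm. A picture is of the moment at which its call begins: read the wrist's pose just before it. calibration takes no time and is no camera call.
- sign_off(): hands the job in; it is judged then, once.
Trained networks look in the newest picture that a camera, given by its name, has taken for a name from the list of things; names that differ only in an ending like _2 or _b are one class to them, and where a whole thing is asked for, a point or a joint stands for the part that bears it (a point fixed in the world has none). Each returns a list of dicts, best first, with "conf" (0 to 1); they miss things now and then, are a little off and sometimes report something else, mostly with a low value. They report only what shows in the picture. A call takes as long as a camera call.
- regions_of(camera, query): "pixels" (384x512 bool, what is visible of it) and "rect" ([centre column, centre row, width, height] in pixels, round what is visible of it).
The state is a dict: "clock": time; "joints": joint angles; "qd": joint speeds; "effort": joint torques, N m; "eef_pos": TCP position; "eef_rot": TCP orientation; "wrist_force": force on the tool from outside, world axes, zero at the start; "moment": the same for the moment, N m; "finger_gap": finger opening in mm; "finger_force": force on a finger pad.
Only numpy, scipy, OpenCV 4.12 (cv2) and the standard library are available. Lean on these libraries where they do the work, as an engineer would, in place of code of your own. Each camera call takes 0.05 s, during which the arm holds its last target. There are 200 camera calls.

## Working session

There is one attempt and no reset: what is moved stays moved. The work goes in short steps, Python scripts to look and compute and a shell command to move; the robot and the scene stay as the last step left them, time stands still between calls to the robot, and variables do not carry over. Pictures are saved under pics/ and viewed, at most 10 in all, crops included, and the job is handed in when it is done.

```bash
mkdir -p pics; cat > h.py <<'E'
from cell import *
import numpy as np, cv2
from scipy.spatial.transform import Rotation as R
def cam(name):
    c=calibration(name); K=np.array(c["mtx"])
    if "cam_to_world" in c: return K,np.array(c["cam_to_world"])
    s=read_state(); T=np.eye(4); T[:3,:3]=R.from_euler('xyz',s["eef_rot"]).as_matrix(); T[:3,3]=s["eef_pos"]
    return K,T@np.array(c["hand_eye"])
def ray(name,uv,z,KT=None):
    K,T=KT or cam(name)
    d=T[:3,:3]@np.linalg.solve(K,[uv[0],uv[1],1]); o=T[:3,3]
    return o+d*(z-o[2])/d[2]
def proj(name,p,KT=None):
    K,T=KT or cam(name)
    q=np.linalg.inv(T)@np.r_[p,1]; q=K@q[:3]; return q[:2]/q[2]
E
python3 - <<'E'
from h import *
s=read_state(); print(s)
for n in ["scene","top"]:
    cv2.imwrite(f"pics/{n}0.png",cv2.cvtColor(camera(n),cv2.COLOR_RGB2BGR))
for q,z in [("radio",100),("pad1",99),("pad2",99),("pad3",99),("pad4",99),("cover",104),("step",110),("screw_tin",122),("spare_pack",47),("jar",85),("mug",85),("tape_roll",24),("screwdriver",15)]:
    for r in regions_of("top",q)[:4]:
        print(q,round(r["conf"],2),np.round(r["rect"],1),np.round(ray("top",r["rect"][:2],z)[:2],1))
print(read_state()["clock"])
E
```

```text
{'clock': 0.0, 'joints': array([ 1.04540779e+00,  3.00436914e-01,  1.52156253e+00, -3.47146320e-05,
        1.32069817e+00, -6.66082089e-02]), 'qd': array([ 0.00010468,  0.00152647, -0.0005463 , -0.00095907, -0.00061844,
        0.00104489]), 'effort': array([-1.31389224e-04, -5.31805015e+01, -3.52739990e+01,  7.08533311e-02,
        2.43817322e-02, -7.88016428e-05]), 'eef_pos': array([243.45690632, 492.89794418, 204.91293086]), 'eef_rot': array([-3.14048791e+00, -3.99940037e-05,  2.68282091e+00]), 'wrist_force': array([-0.64042879,  0.17042096, -0.52856826]), 'moment': array([ 0.00294662,  0.02748435, -0.01263083]), 'finger_force': 0.0, 'finger_gap': 93.846136190157}
radio 0.61 [314.6 217.8 111.8 154.9] [539.2 -50.7]
pad1 0.72 [316.5 218.7 107.7 157.3] [537.3 -55. ]
pad2 0.72 [316.5 218.7 107.7 157.3] [537.3 -55. ]
pad3 0.72 [316.5 218.7 107.7 157.3] [537.3 -55. ]
pad4 0.72 [316.5 218.7 107.7 157.3] [537.3 -55. ]
cover 0.78 [317.9 185.7  52.1  39.8] [611.3 -60. ]
cover 0.68 [317.4 218.4 110.8 157.2] [537.3 -56.3]
cover 0.34 [395.6 172.4  35.9  26.9] [ 640.2 -235.4]
step 0.86 [317.6 184.2  51.8  38.6] [613.5 -58.6]
screw_tin 0.5 [358.4 188.1  17.   12. ] [ 601.3 -145.7]
screw_tin 0.39 [317.1 184.2  48.9  38.4] [611.  -55.8]
spare_pack 0.74 [394.6 245.3  32.3  33.7] [ 480.  -240.6]
jar 0.88 [395.6 172.4  34.9  26.9] [ 644.7 -242.2]
mug 0.62 [199.2 234.9  46.   26.4] [503.9 209.3]
tape_roll 0.66 [214.2 196.   35.3  31.8] [604.3 185. ]
screwdriver 0.88 [242.4 220.1  18.1  75.6] [544.9 115.5]
0.75
```

```bash
python3 - <<'E'
import cv2
a=cv2.imread("pics/top0.png")[120:310,170:430]
cv2.imwrite("pics/topc.png",cv2.resize(a,(780,570),interpolation=cv2.INTER_CUBIC))
E
```

```text
(no output)
```

View pics/topc.png

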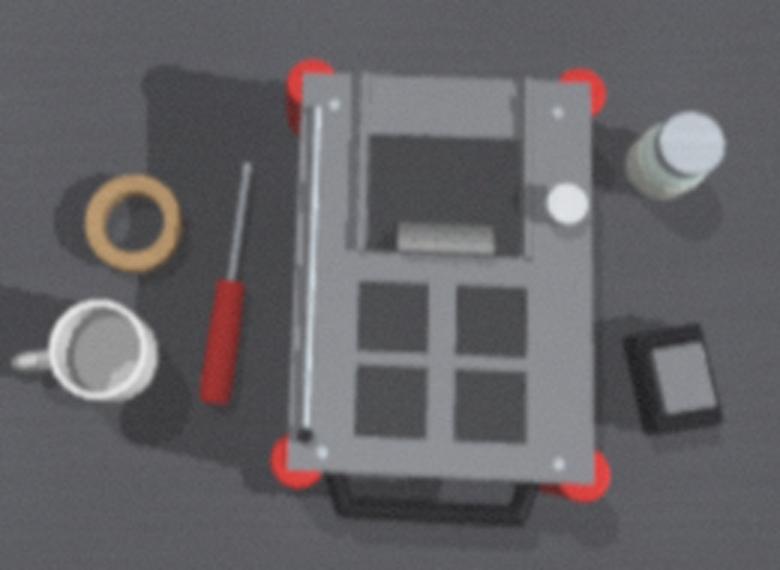

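View pics/scene0.png

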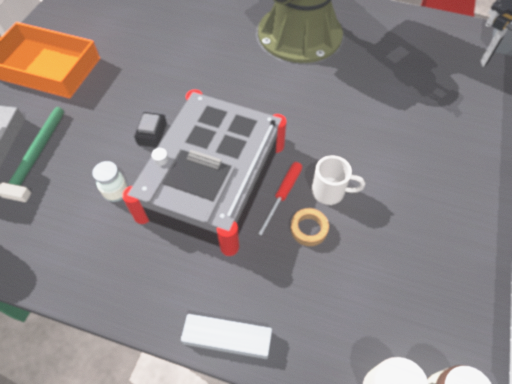

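The radio is clear in the top view. In the crop the pads are at about (392,402), (490,406), (393,317) and (491,321), the step face is near (445,254), and the tin at (567,204) is well to the right of the cover.

```bash
python3 - <<'E'
from h import *
P={"p1":(391.5,402,99),"p2":(490.5,406,99),"p3":(393,317,99),"p4":(491,321,99),"stepbase":(445,254,102),"cNR":(593,483,100),"cNL":(288,470,100),"cFL":(304,73,100),"cFR":(590,83,100)}
W={k:ray("top",(u/3+170-.33,v/3+120-.33),z) for k,(u,v,z) in P.items()}
for k,v in W.items(): print(k,v.round(1))
print(np.linalg.norm(W["cNR"]-W["cNL"]),np.linalg.norm(W["cFR"]-W["cNR"]))
d=(W["p3"]+W["p4"]-W["p1"]-W["p2"])/2; e=(W["p1"]+W["p3"]-W["p2"]-W["p4"])/2
print(d,np.arctan2(d[1],d[0]),e,np.arctan2(-e[0],e[1]))
s=read_state();Rm=R.from_euler('xyz',s["eef_rot"]).as_matrix();print(Rm.round(3))
print(calibration("wrist")["hand_eye"].round(2))
E
```

```text
p1 [460.5 -16.7  99. ]
p2 [457.3 -88.5  99. ]
p3 [522.7 -19.4  99. ]
p4 [519.2 -91.5  99. ]
stepbase [569.1 -59.  102. ]
cNR [ 402.5 -159.1  100. ]
cNL [412.2  59.4 100. ]
cFL [711.9  44.2 100. ]
cFR [ 701.1 -174.6  100. ]
218.74821661622062 298.9628513576635
[62.06890327 -2.89169783  0.        ] -0.04655484900171898 [ 3.32542012 71.98511253  0.        ] -0.04616312275780761
[[-0.897  0.443  0.   ]
 [ 0.443  0.897  0.   ]
 [ 0.     0.    -1.   ]]
[[ 0.000e+00 -9.600e-01 -2.700e-01  7.802e+01]
 [ 1.000e+00  0.000e+00  0.000e+00  1.500e-01]
 [-0.000e+00 -2.700e-01  9.600e-01 -1.800e+02]
 [ 0.000e+00  0.000e+00  0.000e+00  1.000e+00]]
```

```bash
python3 -m jog '[[0,[0,0,0],-0.0438],[0,[0,0,0],-0.0438],[0,[0,0,0],-0.0438],[0,[-0.4,-0.832,0],0],[0,[-0.4,-0.832,0],0],[0,[-0.4,-0.832,0],0],[0,[-0.4,-0.832,0],0],[0,[-0.4,-0.832,0],0],[0,[-0.4,-0.832,0],0],[0,[-0.4,-0.832,0],0],[0,[-0.4,-0.832,0],0],[0,[-0.4,-0.832,0],0],[0,[-0.4,-0.832,0],0],[0,[-0.4,-0.832,0],0],[0,[-0.4,-0.832,0],0],[0,[0,0,0.375],0],[0,[0,0,0.375],0],[0,[0,0,0.375],0],[0,[0,0,0.375],0]]' 10
python3 - <<'E'
from h import *
cv2.imwrite("pics/w1.png",cv2.cvtColor(camera("wrist"),cv2.COLOR_RGB2BGR))
s=read_state(); print({k:np.round(s[k],2) for k in ("clock","eef_pos","eef_rot","wrist_force","finger_gap")})
KT=cam("wrist")
for p in [(460.5,-16.7,99),(457.3,-88.5,99),(522.7,-19.4,99)]: print(proj("wrist",p,KT))
E
```

```text
clock: 2.65
eef_pos: [460.4, -16.8, 129.8]
eef_rot: [-3.142, 0.0, 3.095]
wrist_force: [1.0, -0.3, 0.1]
finger_gap: 0.4
finger_force: 0.0
{'clock': np.float64(2.7), 'eef_pos': array([459.08, -16.56, 127.06]), 'eef_rot': array([ 3.14, -0.  ,  3.1 ]), 'wrist_force': array([-1.45,  0.36, -4.3 ]), 'finger_gap': np.float64(0.22)}
[264.3649471  221.47567296]
[152.31680923 221.61648047]
[264.60883131 306.38462856]
```

View pics/w1.png

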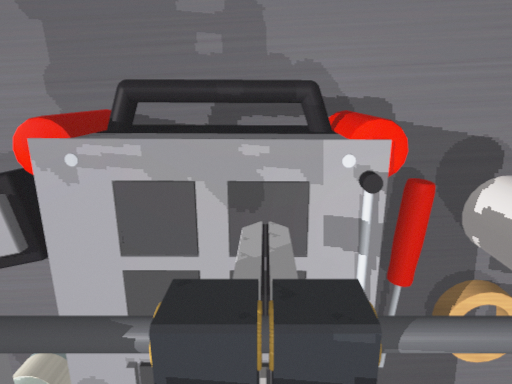

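The wrist view shows pad1 at (268,218) and pad2 at (157,219), each within 3 mm of where I predicted. Next I feel pad1.

```bash
python3 -m jog '[[0,[0,0,0.25],0],[0,[0,0,0.25],0],[0,[0,0,0.04],0],[0,[0,0,0.04],0],[0,[0,0,0.04],0],[0,[0,0,0.02],0],[0,[0,0,0],0]]'; python3 -c "
from h import *
s=read_state();print(s['eef_pos'],s['wrist_force'])"
```

```text
clock: 3.4
eef_pos: [460.7, -16.6, 99.2]
eef_rot: [-3.142, 0.001, 3.096]
wrist_force: [-3.0, 0.0, 6.3]
finger_gap: 0.5
finger_force: 3.3
[460.66739894 -16.60337741  99.24727323] [-2.97410235  0.03514034  6.26720181]
```

```bash
python3 -m jog '[[0,[0,0,0.03],0],[0,[0,0,0.03],0],[0,[0,0,0.02],0],[0,[0,0,0],0]]'; python3 -c "
from h import *
s=read_state();print(s['eef_pos'],s['wrist_force'])"
```

```text
clock: 3.8
eef_pos: [461.0, -16.6, 98.8]
eef_rot: [-3.141, 0.003, 3.096]
wrist_force: [-26.7, 1.7, 61.0]
finger_gap: 0.4
finger_force: 30.2
[461.02736259 -16.63591329  98.83878492] [-26.7315975    1.74466771  60.98856088]
```

Pad1 is solid, so it's a dummy. On to pad2, pressing more gently.

```bash
python3 -m jog '[[0,[0,0,-0.4],0],[0,[0,-0.48,0],0],[0,[0,-0.48,0],0],[0,[0,-0.48,0],0],[0,[0,0,0.2],0],[0,[0,0,0.04],0],[0,[0,0,0.04],0],[0,[0,0,0.04],0],[0,[0,0,0.04],0],[0,[0,0,0],0]]'; python3 -c "
from h import *
s=read_state();print(s['eef_pos'],s['wrist_force'])"
```

```text
clock: 4.8
eef_pos: [457.2, -88.0, 96.4]
eef_rot: [3.141, 0.0, 3.096]
wrist_force: [-0.1, 1.6, 1.6]
finger_gap: 0.1
finger_force: 0.9
[457.15982824 -88.03671243  96.42891015] [-0.07816592  1.64043843  1.58791275]
```

Pad2 gives: the tips are at z = 96.4 with almost no force. Press further.

```bash
python3 -m jog '[[0,[0,0,0.03],0],[0,[0,0,0.03],0],[0,[0,0,0],0]]'; python3 -m jog '[[0,[0,0,-0.5],0],[0,[0,0,-0.5],0],[0,[0,0,0],0]]'; python3 - <<'E'
from h import *
cv2.imwrite("pics/top1.png",cv2.resize(cv2.cvtColor(camera("top"),cv2.COLOR_RGB2BGR)[120:310,170:430],(780,570),interpolation=cv2.INTER_CUBIC))
s=read_state(); print(s["eef_pos"],s["wrist_force"])
E
```

```text
clock: 5.1
eef_pos: [457.2, -88.4, 93.5]
eef_rot: [3.141, 0.0, 3.096]
wrist_force: [-0.4, 3.1, 4.5]
finger_gap: 0.6
finger_force: 2.2
clock: 5.4
eef_pos: [458.3, -89.1, 146.0]
eef_rot: [-3.14, 0.004, 3.096]
wrist_force: [-0.4, 0.3, -0.3]
finger_gap: 0.2
finger_force: 0.0
[457.55979024 -88.90397557 144.31907196] [-0.37344013  1.08753539 -0.33839097]
```

View pics/top1.png

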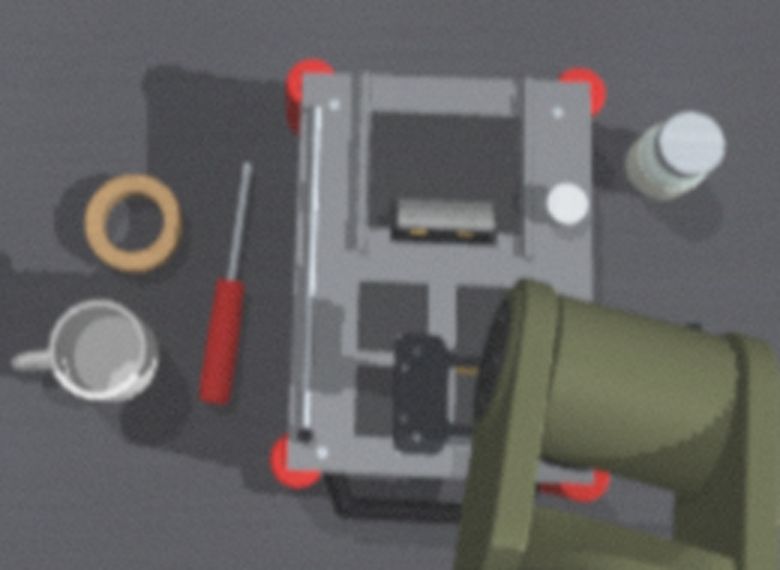

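The cover is ajar: the step face moved from row 254 to about row 230 in the crop (~18 mm). Set the tips down in front of the step and push.

```bash
python3 -m jog '[[0,[-0.527,0.1715,0],0],[0,[-0.527,0.1715,0],0],[0,[-0.527,0.1715,0],0],[0,[-0.527,0.1715,0],0],[0,[0,0,0.4],0],[0,[0,0,0.3],0],[0,[0,0,0.1],0],[0,[0,0,0],0]]'; python3 -m jog '[[0,[-0.1,0,0],0],[0,[-0.1,0,0],0],[0,[-0.1,0,0],0],[0,[-0.1,0,0],0],[0,[-0.1,0,0],0]]'
```

```text
clock: 6.25
eef_pos: [563.3, -59.2, 102.3]
eef_rot: [3.142, -0.002, 3.096]
wrist_force: [-0.3, 0.1, 0.4]
finger_gap: 0.7
finger_force: 0.0
clock: 6.75
eef_pos: [589.3, -60.3, 103.6]
eef_rot: [-3.142, -0.0, 3.096]
wrist_force: [-1.8, -0.3, 1.1]
finger_gap: 0.6
finger_force: 1.0
```

Contact, about 2 N, and sliding. Push on to the stop.

```bash
python3 -m jog '[[0,[-0.1,0,0],0],[0,[-0.1,0,0],0],[0,[-0.1,0,0],0],[0,[-0.1,0,0],0],[0,[-0.1,0,0],0],[0,[-0.06,0,0],0],[0,[0,0,0],0]]'; python3 -m jog '[[0,[-0.04,0,0],0],[0,[-0.04,0,0],0],[0,[0,0,0],0]]'
```

```text
clock: 7.45
eef_pos: [617.2, -61.5, 103.3]
eef_rot: [3.142, 0.0, 3.096]
wrist_force: [-0.1, -0.6, 0.6]
finger_gap: 0.5
finger_force: 0.0
clock: 7.75
eef_pos: [619.9, -61.6, 103.3]
eef_rot: [3.141, -0.003, 3.096]
wrist_force: [-10.0, 0.3, 4.2]
finger_gap: 0.1
finger_force: 4.7
```

```bash
python3 -m jog '[[0,[-0.03,0,0],0],[0,[0,0,0],0]]'; python3 -m jog '[[0,[0.1,0,0],0],[0,[0.2,0,-0.1],0],[0,[0,0,-0.6],0],[0,[0,0,-0.8],0],[0,[0.6,0,-0.8],0],[0,[0.8,0,0],0],[0,[0.8,0,0],0],[0,[0.8,0,0],0],[0,[0.6,0,0],0],[0,[0,0,0],0]]'
python3 - <<'E'
from h import *
cv2.imwrite("pics/top2.png",cv2.resize(cv2.cvtColor(camera("top"),cv2.COLOR_RGB2BGR)[120:310,170:430],(780,570),interpolation=cv2.INTER_CUBIC))
E
```

```text
clock: 7.95
eef_pos: [620.1, -61.6, 103.3]
eef_rot: [3.141, -0.007, 3.096]
wrist_force: [-21.7, 1.1, 9.8]
finger_gap: 0.4
finger_force: 10.5
clock: 8.95
eef_pos: [425.2, -52.6, 219.3]
eef_rot: [-3.141, 0.002, 3.095]
wrist_force: [-0.0, -0.4, 0.7]
finger_gap: 0.4
finger_force: 0.0
```

View pics/top2.png

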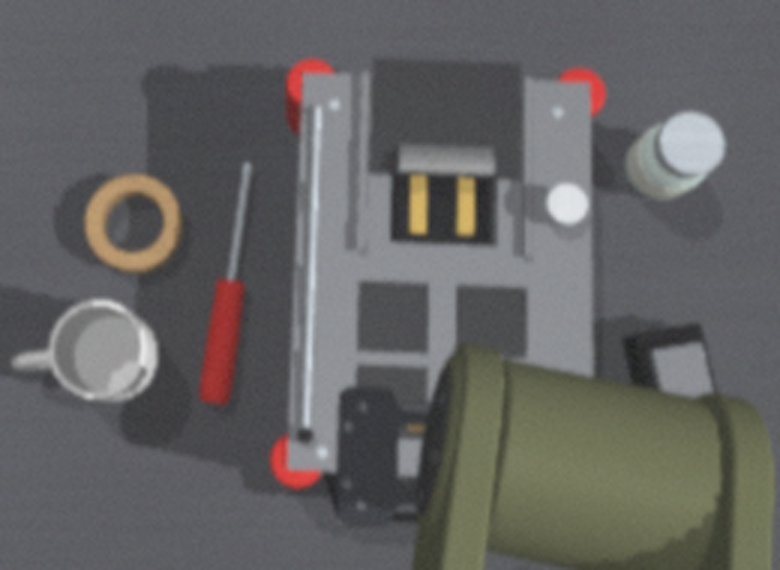

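The cover is fully open: the step face is now at row ~174, about 60 mm from where it started. The tin and the other loose things have not moved, and the arm is clear.

```bash
python3 -c "
from cell import *
print(sign_off())"
```

```text
the job is handed in; nothing more can be done
None
```

Done: pad2 was the release, the cover is open to its end stop, the bystanders in view have not moved, and the job is handed in with the arm clear at about 9 s.

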